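# Lock a telescopic table leg at its length mark

### The arm

A 6-joint arm with a two-finger parallel gripper is mounted at the origin on the work surface. World frame = base frame: x ahead of the robot, y to its left, z up, the work surface at z = 0. Lengths are in mm, angles in degrees, forces in N, time in s.
With the tool pointing down it reaches from about 250 to 725 mm from the base axis. Payload 4 kg.
Tool frame: the origin (TCP) lies at the centre of the arm's flange, where the gripper is bolted on; the fingertips stand 173 mm ahead of it and the grasp point (between the pads) lies 155 mm ahead of it; z points along the fingers, y is the line along which they close (so a half turn about z gives the same grasp; the last joint's range is limited). The gripper opens to 85 mm and grips with 20 to 120 N. Pads are 22 mm wide; open, the fingers measure 114 mm over their backs; the gripper's body (76 mm by 85 mm) begins 54 mm behind the grasp point. The pads swing forward as they close: fully open they stand 13 mm farther back than shut.
Start: joints at [75.401, 13.785, 0.286, 76.501, 0, 90], TCP at [126.024, 483.857, 404.706] pointing down, gripper open.
Joint ranges: [-155.79, 155.79], [-60.16, 107.12], [-62.33, 73.08], [-114, 123.19], [-81.49, 82.49], [-180, 180]. Speed limits (degrees/s): [159.86, 159.86, 180, 180, 180, 180].

### API

Orientations are given as [roll, pitch, yaw] about the fixed x, y, z axes, in that order (R = Rz(yaw) Ry(pitch) Rx(roll)).
In Python, from workcell import manip gives the robot as it stands. Calls block until the motion is done:
- manip.move_ptp(position, orientation): joint-space move of the TCP to a pose.
- manip.move_straight(position, orientation=None, speed=150, guard=None): straight line of the TCP; orientation=None keeps the orientation; speed is the mean speed in mm/s. With guard (N) it stops when the force on the tool has changed by that much, and returns True; else False.
- manip.move_joints(angles): joint-space move.
- manip.gripper_to(opening, grasp_force=None): finger opening in mm; grasp_force is the grip in N (None keeps the last); returns when the fingers have stopped.
- manip.dwell(seconds).
- manip.ik(position, orientation): joint angles nearest the present ones, or None.
- manip.camera(name): name is "scene" or "top"; returns a dict with "color" (420x560x3 uint8, red, green, blue), "camera_matrix" (3x3 intrinsics, pixels), "camera_from_world" (4x4, takes a point from world to camera coordinates). Camera axes: x right, y down, z forward; pixel columns grow to the right and rows downward; lengths in mm; the calibration is good to about 2 mm. A picture is of the moment at which its call begins. There is no depth.
A pose or a line that the arm cannot do raises manip.PlanningError and nothing moves.
- manip.sign_off(): hands the job in; it is judged then, once.
Readings, each from a call of its own:
- manip.get_time_s(): time.
- manip.get_qpos(): joint angles.
- manip.get_dq(): joint speeds.
- manip.get_joint_torque(): joint torques, N m.
- manip.get_eef_pos(): TCP position.
- manip.get_ee_rot(): TCP orientation.
- manip.get_wrist_force(): force on the tool from outside, world axes, zero at the start.
- manip.get_ft_torque(): the same for the moment, N m.
- manip.get_gripper_width(): finger opening in mm.
- manip.get_gripper_force(): force on a finger pad.
Only numpy, scipy, OpenCV 4.12 (cv2) and the standard library are available. Lean on these libraries where they do the work, as an engineer would, in place of code of your own. Each camera call takes 0.05 s, during which the arm holds its last target. There are 200 camera calls.

### The job

Set the serving table's telescopic leg, lying in its jig, to length: with the lever still open, push the sliding leg out by its finger tab until the tab is level with the marker on the rule, and keep it there, as a spring pulls it back. While the leg is held at the marker, squeeze the long cam lever fully closed against the side of the tube, one finger on the lever and the other on the opposite side of the tube. Finish while still holding: keep lever and tube pinched together with the leg at the marker, do not let go, and leave the marker and the other things on the counter where they are.

Things in the scene. Friction and masses are not known exactly. Their poses are not given: they have to be found in the camera images.
- jig: Fixed jig holding the leg; origin on the counter. x = the leg's sliding direction (outwards), y = towards the finger tab and rule, z up. Board 18 mm thick, x -220..250, y -110..110 mm. Leg axis at y 0, 65 mm above the counter. The 30 mm square sleeve ends in a 40 mm square black collar at x -36..0; beyond it only tube, foot, lever and tab stand higher than 36 mm.
- leg (a joint): Extension of the sliding leg, m: 0 = drawn in, its start; grows as it is pushed out along jig +x, stop at 0.11. A spring draws it back with 4 to 5 N when not held; friction about 1 N. A rubber foot, 42 mm across, is at its far end (inner face at jig x 145 mm + extension).
- tube_side (a point): Point on the tube, the sliding aluminium part of the leg, 22 mm square (y -11..11 mm, height 54..76 mm), which slides with the leg and carries the tab. This point is on its +y face, at jig x 20 mm + extension. Axes as the jig's. Its +y side is bare between the collar and the tab, room for a finger there.
- tab_tip (a point): Middle of the outer end of the finger tab, a steel plate across the leg on the tube's +y side: 8 mm thick along x, jig y 11..66 mm, height 48..82 mm. The face to push in +x is at jig x 35 mm + extension (4 mm short of this point). Level with the marker when its jig x equals mark_tip's. Axes as the jig's.
- mark_tip (a point): Tip of the dark ridge across the white marker on the steel rule, 36 mm above the counter, at jig y 74 mm; marker 24 x 34 mm, y 74..108 mm. Ridge 4 mm wide. Axes as the jig's. The marker differs in position from one job to the next.
- mark (a joint): Marker position along the rule, m; the tab is level with the marker when joint leg has the same value. Not to be moved.
- lever (a joint): Opening of the cam lever, m: 0 = fully closed, starts open at 0.014 to 0.018; it slides straight along the jig's -y when opening (and +y when closing), friction about 3 N, stays where it is left, stops at 0 and 0.018.
- lever_mid (a point): Point on the lever bar, black, lying along the tube on its -y side: jig x 2..130 mm, 10 mm thick, height 50..80 mm; closed its outer face is at jig y -22 mm (1 mm gap to the tube); open that many mm farther out as joint lever reads. Tube's +y face to lever's outer face: 33 mm closed, up to 51 mm open. This point is the middle of that outer face.
- spare_foot: Bystander, to be left alone: spare black rubber foot, a disc 38 mm across and 22 mm high, standing on the jig's board beside the sleeve, on the lever's side.
- spare_collar: Bystander, to be left alone: steel ring 36 mm across, 16 mm high, lying on the jig's board beside the sleeve, on the tab's side.
- screwdriver: Bystander, to be left alone: screwdriver lying on the counter.
- tumbler: Bystander, to be left alone: glass tumbler 72 mm across, 90 mm high.
- sauce_jar: Bystander, to be left alone: amber jar 64 mm across, 100 mm high, steel lid.
- mug: Bystander, to be left alone: white mug 80 mm across, 95 mm high.
- hinge_box: Bystander, to be left alone: cardboard box 100 x 70 x 45 mm.

How it is judged (in metres and radians):
On the way, in this order (a step that is already met when the one before it is completed fails the run):
1. the tab is level with the marker (within 5 mm) while the lever is still open (over 8 mm) (x of tab_tip in the frame of mark_tip between -0.005 and 0.005 m and value of joint lever above 0.008 m), for 0.2 s.
2. lever closed and pinched with the tube, leg at the marker (x of tab_tip in the frame of mark_tip between -0.005 and 0.005 m and value of joint lever below 0.003 m and contact force between the fingers and tube above 3 N and contact force between the fingers and lever_bar above 3 N), for 0.3 s.
At the end, for the whole second after the job is handed in: The tab is within 5 mm of the marker along the leg and still, the lever is within 3 mm of fully closed, and the fingers press on both the tube and the lever (over 3 N each) through the last second (all of step 2 and velocity of joint leg between -0.01 and 0.01 m/s); the arm keeps its last pose, push and grip.
It fails at once if the lever is closed (under 6 mm open) while the leg is more than 8 mm off the marker (value of joint lever below 0.006 m and (x of tab_tip in the frame of mark_tip below -0.008 m or x of tab_tip in the frame of mark_tip above 0.008 m)).
It fails at once if the marker is shifted by more than 4 mm (distance of mark_tip from where it was at the start of the episode above 0.004 m).
It fails at once if another thing is shifted by more than 20 mm (distance of any of spare_foot, spare_collar, screwdriver, tumbler, sauce_jar, mug, hinge_box from where it was at the start of the episode above 0.02 m).
It also fails if it takes over 32 s, if anything falls off the work surface, if the arm or the gripper's body presses on something with over 40 N, if the wrist force passes 120 N, or if a joint passes its speed limit or range.

## Working session

There is one attempt and no reset: what is moved stays moved. The work goes in short steps, each a Python script; the robot and the scene stay as the last script left them, time stands still between calls to the robot, and variables do not carry over. Pictures are saved under pics/ and viewed, at most 10 in all, crops included, and the job is handed in when it is done.

```bash
ls; mkdir -p pics
python3 - <<'E'
from workcell import manip
import cv2,numpy as np
for n in("scene","top"):
    c=manip.camera(n); cv2.imwrite(f"pics/{n}0.png",cv2.resize(c["color"][:,:,::-1],(800,600),interpolation=cv2.INTER_CUBIC))
    cv2.imwrite(f"pics/{n}_raw.png",c["color"][:,:,::-1])
    print(n,c["camera_matrix"].tolist(),np.round(c["camera_from_world"],4).tolist())
print(manip.get_time_s(),manip.get_ee_rot(),manip.get_gripper_width())
E
```

```text
pics
scene [[531.7459745750195, 0.0, 288.080808327228], [0.0, 531.7459745750195, 207.8008282578091], [0.0, 0.0, 1.0]] [[0.6782, 0.7349, 0.0071, -310.2825], [0.5481, -0.4994, -0.671, -261.8684], [-0.4896, 0.4589, -0.7414, 1753.416], [0.0, 0.0, 0.0, 1.0]]
top [[535.6440853038443, 0.0, 280.30662391673565], [0.0, 535.6440853038443, 202.3494666702218], [0.0, 0.0, 1.0]] [[0.0164, -0.9998, 0.012, -65.8983], [-0.998, -0.0171, -0.0616, 507.1428], [0.0618, -0.011, -0.998, 1524.025], [0.0, 0.0, 0.0, 1.0]]
0.1 [-1.79891810e+02  9.06921749e-05  1.65405025e+02] 85.65935561214299
```

View pics/scene0.png

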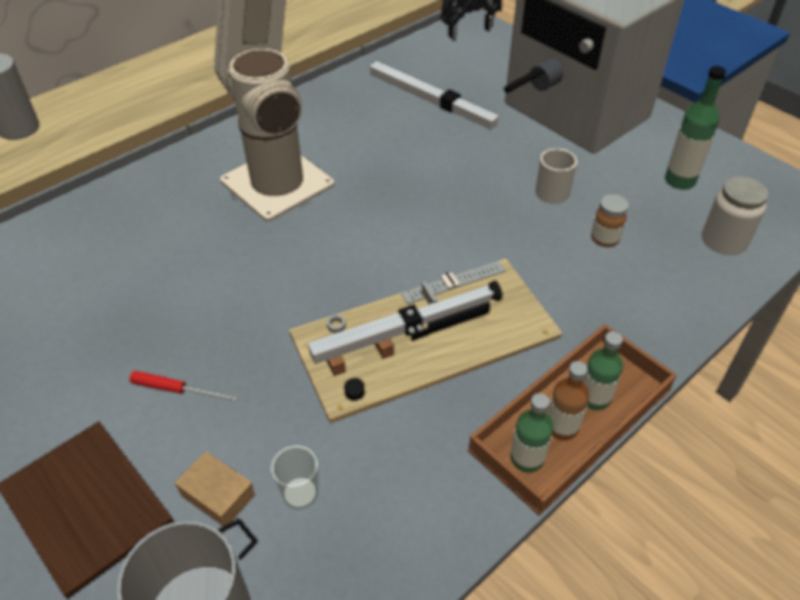

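View pics/top0.png

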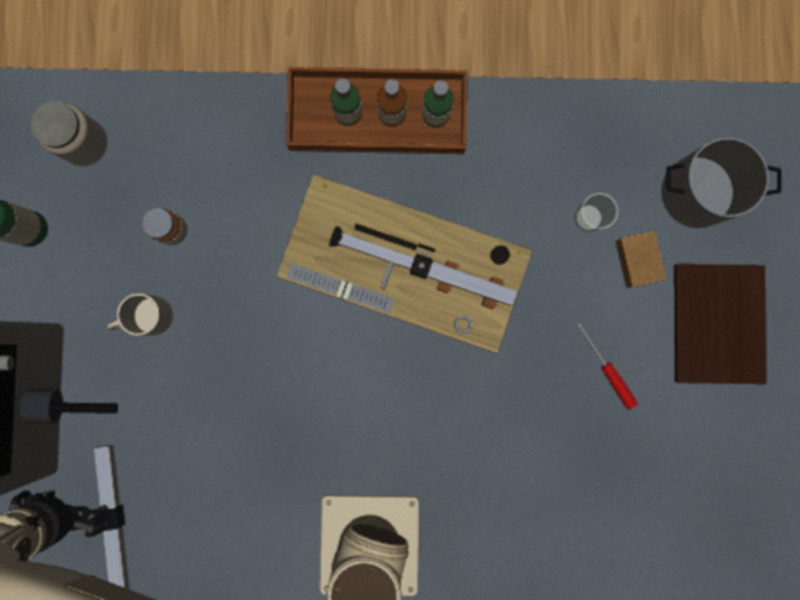

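Both views show the jig ahead of the robot: board corners in the top view (800-scale) at about (314,176), (531,250), (498,352) and (278,275). The marker is near (345,290), the tab runs (388,262)–(384,288), and the lever runs (356,227)–(433,249). I'll enlarge both views.

Run:
```python
import cv2
a=cv2.imread("pics/top_raw.png")[118:253,190:376]; cv2.imwrite("pics/topc.png",cv2.resize(a,None,fx=4.3,fy=4.3,interpolation=cv2.INTER_CUBIC))
a=cv2.imread("pics/scene_raw.png")[178:293,200:396]; cv2.imwrite("pics/scenec.png",cv2.resize(a,None,fx=4,fy=4,interpolation=cv2.INTER_CUBIC))
```

```text
(no output)
```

View pics/topc.png

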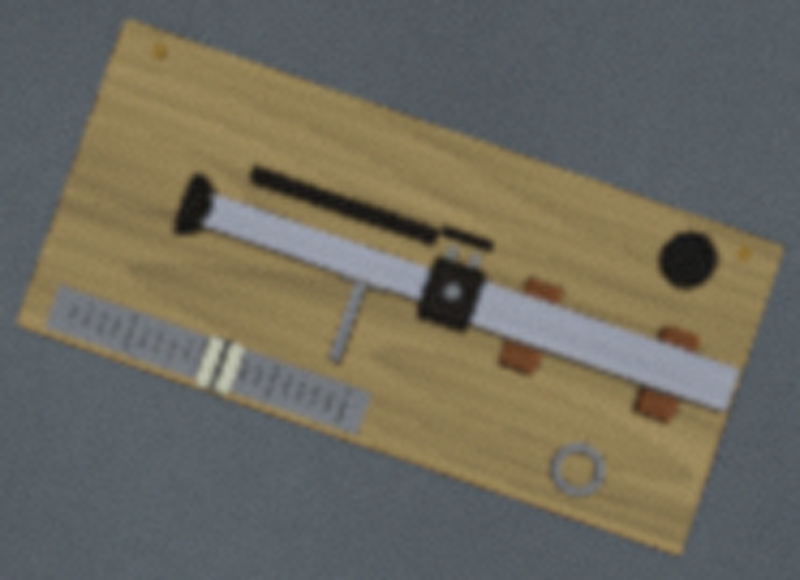

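View pics/scenec.png

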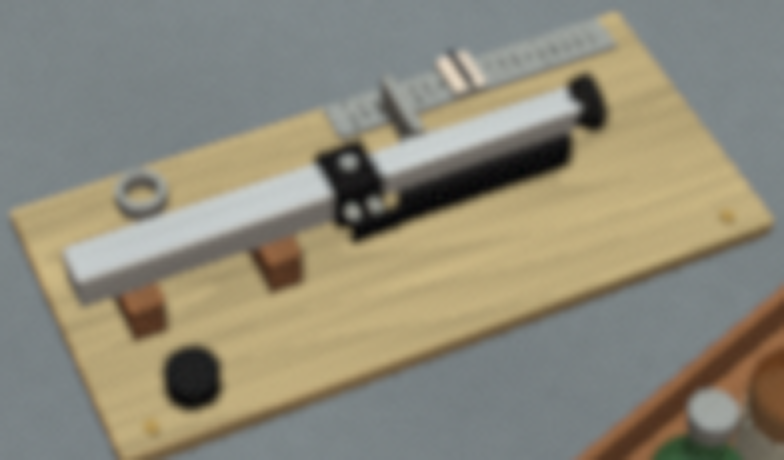

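The top crop shows corners (128,20), (783,246), (682,553), (18,324), the collar near (452,293), the tab end at (336,361), the ridge at (219,364) and the lever's far end at (255,168). The scene crop shows corners (11,213), (620,12), (772,225), the tab's top end at (386,78), the ridge at (461,70), and the lever's near bottom corner at (357,240). Next I fit the jig pose to these points.

```bash
cat > cams.py <<'E'
import numpy as np
from workcell import manip
def cam(n):
    c=manip.camera(n); return c["camera_matrix"]@c["camera_from_world"][:3], c["color"]
def proj(P,X):
    q=P@np.append(X,1); return q[:2]/q[2]
def jw(p,X):  # jig pose (x,y,yaw,z) -> world
    c,s=np.cos(p[2]),np.sin(p[2]); return np.array([p[0]+c*X[0]-s*X[1],p[1]+s*X[0]+c*X[1],p[3]+X[2]])
def tri(Ps,uv):
    A=np.vstack([[u*P[2]-P[0],v*P[2]-P[1]] for P,(u,v) in zip(Ps,uv)]); h=np.linalg.svd(A)[2][-1]; return h[:3]/h[3]
E
python3 - <<'E'
from cams import *
from scipy.optimize import least_squares
T,_=cam("top");S,_=cam("scene")
t=lambda u,v:((u+.5)/4.3-.5+190,(v+.5)/4.3-.5+118)
s=lambda u,v:((u+.5)/4-.5+200,(v+.5)/4-.5+178)
def obs(q):
    m,l=q[4:6]; return [
 (T,t(128,20),(250,-110,18)),(T,t(783,246),(-220,-110,18)),(T,t(682,553),(-220,110,18)),(T,t(18,324),(250,110,18)),
 (T,t(435,258),(0,-20,85)),(T,t(485,270),(-36,-20,85)),(T,t(468,330),(-36,20,85)),(T,t(418,313),(0,20,85)),
 (T,t(336,361),(39,66,82)),(T,t(219,365),(39+m,91,36)),(T,t(255,168),(130,-22-l,80)),
 (S,s(11,213),(-220,110,18)),(S,s(620,12),(250,110,18)),(S,s(772,225),(250,-110,18)),
 (S,s(386,78),(39,66,82)),(S,s(461,70),(39+m,91,36)),(S,s(357,240),(2,-22-l,50))]
f=lambda q:np.concatenate([proj(P,jw(q,X))-uv for P,uv,X in obs(q)])
r=least_squares(f,[560,-60,1.25,0,50,16],loss='soft_l1')
print(np.round(r.x,2),np.degrees(r.x[2])); print(np.round(f(r.x).reshape(-1,2),1).tolist())
np.save("jig.npy",r.x)
for a,b,n in[((336,361),(386,78),'tab'),((219,365),(461,70),'ridge'),((18,324),(620,12),'corner')]:
    X=tri([T,S],[t(*a),s(*b)]); d=X-jw(r.x,(0,0,0)); c,sn=np.cos(r.x[2]),np.sin(r.x[2]); print(n,X.round(1),[round(c*d[0]+sn*d[1],1),round(-sn*d[0]+c*d[1],1),round(d[2],1)])
psi=np.degrees(r.x[2])
for yaw in(psi,psi-180,psi+180):
    for x in(18,24+r.x[4]):
        q=manip.ik(jw(r.x,(x,-8,320)).tolist(),[180,0,yaw]); print(yaw,q)
        q=manip.ik(jw(r.x,(x,-8,220)).tolist(),[180,0,yaw]); print(yaw,q)
E
```

```text
[556.71 -78.56   1.25  -2.11  73.4   13.05] 71.71647519068395
[[-0.4, -0.7], [0.6, 0.1], [-0.4, 0.8], [-0.6, 0.1], [0.2, -1.0], [0.9, 0.5], [0.1, 0.2], [-0.6, -0.2], [-0.4, -0.2], [-0.4, -0.3], [-0.5, -0.4], [-1.6, 0.5], [-1.6, 0.7], [0.1, 0.1], [-1.3, 0.5], [-0.5, 0.0], [9.2, -1.7]]
tab [507.2 -20.3  81.9] [np.float64(39.8), np.float64(65.3), np.float64(84.1)]
ridge [505.6  56.7  33.9] [np.float64(112.4), np.float64(90.9), np.float64(36.1)]
corner [532.7 193.1  20.1] [np.float64(250.4), np.float64(108.0), np.float64(22.2)]
71.71647519068395 [ -6.40472362  24.87541466   2.93132157  68.05590691   0.
 101.87880119]
71.71647519068395 [ -6.40472362  30.2001696   -4.7494546   55.0503758    0.
 101.87880119]
71.71647519068395 [  1.09891983  27.22700124   6.66843207  69.44143084   0.
 109.38244464]
71.71647519068395 [  1.09891983  32.29037977  -1.0309504   56.67866983   0.
 109.38244464]
-108.28352480931605 [ -6.40472362  24.87541466   2.93132157  68.05590691   0.
 -78.12119881]
-108.28352480931605 [ -6.40472362  30.2001696   -4.7494546   55.0503758    0.
 -78.12119881]
-108.28352480931605 [  1.09891983  27.22700124   6.66843207  69.44143084   0.
 -70.61755536]
-108.28352480931605 [  1.09891983  32.29037977  -1.0309504   56.67866983   0.
 -70.61755536]
251.71647519068395 [ -6.40472362  24.87541466   2.93132157  68.05590691   0.
 -78.12119881]
251.71647519068395 [ -6.40472362  30.2001696   -4.7494546   55.0503758    0.
 -78.12119881]
251.71647519068395 [  1.09891983  27.22700124   6.66843207  69.44143084   0.
 -70.61755536]
251.71647519068395 [  1.09891983  32.29037977  -1.0309504   56.67866983   0.
 -70.61755536]
```

Run:
```python
from cams import *
p=np.load("jig.npy");p[3]=0;np.save("jig.npy",p)
o=[180,0,float(np.degrees(p[2]))]
W=lambda x,y,z:jw(p,(x,y,z)).tolist()
manip.gripper_to(85,40)
manip.move_ptp(W(17,-9,330),o)
print(manip.move_straight(W(17,-9,220),speed=80,guard=10),manip.get_eef_pos(),manip.get_time_s(),manip.get_wrist_force())
import cv2
for n in("scene","top"):
    P,c=cam(n); u,v=proj(P,W(60,0,70)).astype(int)
    cv2.imwrite(f"pics/{n}1.png",np.hstack([cv2.resize(c[v-60:v+60,u-65:u+65,::-1],None,fx=4,fy=4,interpolation=2)]))
a=cv2.imread("pics/scene1.png");b=cv2.imread("pics/top1.png");cv2.imwrite("pics/s1.png",cv2.resize(np.hstack([a,b]),(800,369)))
```

```text
False [570.9255133  -65.25884368 220.64097401] 4.4583 [ 0.04823421 -0.30368458  0.21959773]
```

View pics/s1.png

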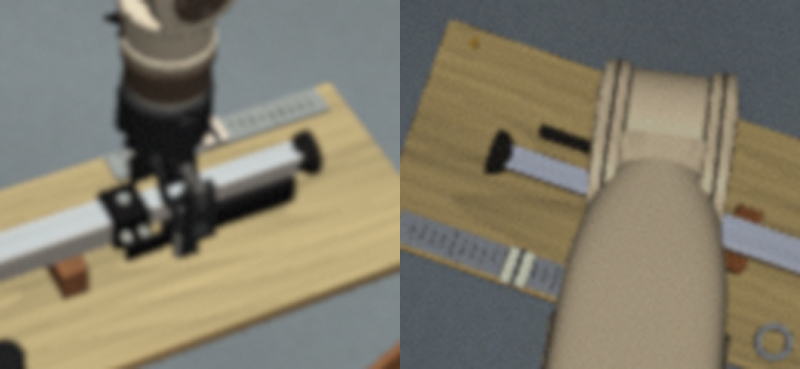

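The fingers straddle tube and lever, with the outer finger just past the collar at (185,220). Next I find the tab by touch and push it to the marker.

Run:
```python
from cams import *
p=np.load("jig.npy"); d=np.array([np.cos(p[2]),np.sin(p[2])])
W=lambda x,y,z:jw(p,(x,y,z)).tolist()
jx=lambda:float((np.array(manip.get_eef_pos())[:2]-p[:2])@d)
w=lambda:float(np.array(manip.get_wrist_force())[:2]@d)
print(jx(),w())
g=manip.move_straight(W(34,-9,220),speed=12,guard=2.5); xc=jx(); print("contact",g,xc,w(),manip.get_time_s())
if g:
    manip.move_straight(W(xc+p[4]-.5,-7,220),speed=35); print(jx(),w(),manip.get_time_s())
    np.save("xc.npy",xc)
    import cv2
    P,c=cam("scene"); u,v=proj(P,W(110,60,50)).astype(int); print(u,v)
    cv2.imwrite("pics/s2.png",cv2.resize(c[v-45:v+45,u-60:u+60,::-1],None,fx=6,fy=6,interpolation=2))
    P,c=cam("top"); cv2.imwrite("pics/t2.png",cv2.resize(c[140:230,195:315,::-1],None,fx=6,fy=6,interpolation=2))
```

```text
17.044455547199675 0.4507099165855404
contact True 27.646482651087812 -0.3574270767551877 5.4667
99.51419721784914 -5.028010304714031 7.7083
318 198
```

View pics/s2.png

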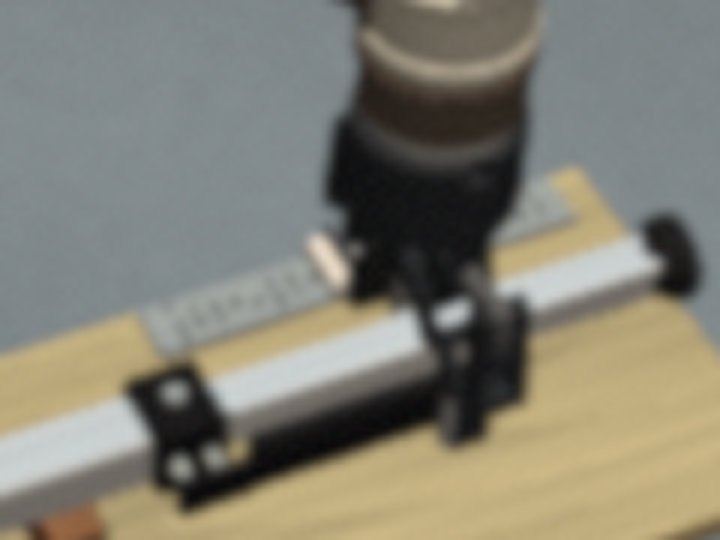

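View pics/t2.png

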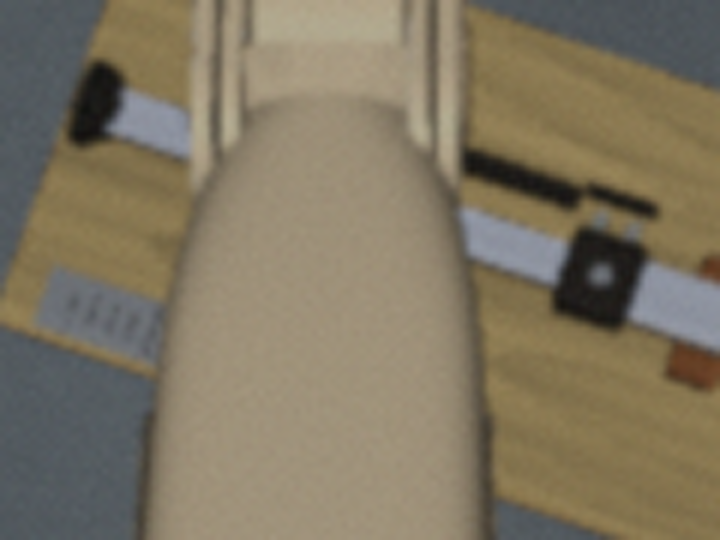

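The scene crop shows the pushing finger at (470,400) and part of the marker at (328,258), with the tab hidden. The top crop shows the foot's inner face at about (118,110). I'll measure the extension from how far the foot shifted between the rectified top views.

```bash
cat > ext.py <<'E'
from cams import *
import cv2
p=np.load("jig.npy")
def rect(P,img,z,x0=130,x1=290,y0=-40,y1=40,k=4):
    src=np.float32([[0,0],[(x1-x0)*k,0],[0,(y1-y0)*k]+[] ,[(x1-x0)*k,(y1-y0)*k]])
    dst=np.float32([proj(P,jw(p,(x0+a/k,y0+b/k,z))) for a,b in src])
    H=cv2.getPerspectiveTransform(dst,src)
    return cv2.warpPerspective(img,H,((x1-x0)*k,(y1-y0)*k),flags=cv2.INTER_CUBIC)
def ext(z=80):
    P,c=cam("top"); a=rect(P,cv2.imread("pics/top_raw.png"),z); b=rect(P,c[:,:,::-1],z)
    tm=a[60:260,40:160]  # jig x 140..170, y -25..25
    r=cv2.matchTemplate(b,tm,cv2.TM_CCOEFF_NORMED); _,m,_,l=cv2.minMaxLoc(r)
    return (l[0]-40)/4,(l[1]-60)/4,round(m,3)
E
python3 - <<'E'
from ext import *
d=np.array([np.cos(p[2]),np.sin(p[2])])
print(ext(),ext(70),p[4],(np.array(manip.get_eef_pos())[:2]-p[:2])@d,manip.get_time_s())
E
```

```text
(71.25, 0.0, 0.974) (71.75, 0.0, 0.982) 73.39770198154754 99.52093861991894 7.9083
```

Run:
```python
from ext import *
d=np.array([np.cos(p[2]),np.sin(p[2])]);n=np.array([-d[1],d[0]])
W=lambda x,y,z:jw(p,(x,y,z)).tolist()
def st(s):
    e=np.array(manip.get_eef_pos());f=np.array(manip.get_wrist_force());q=e[:2]-p[:2]
    print(s,"pos",round(q@d,1),round(q@n,1),round(e[2],1),"F",np.round([f[:2]@d,f[:2]@n,f[2]],1),"grip",round(manip.get_gripper_width(),1),round(manip.get_gripper_force(),1),"ext",ext(75),"t",manip.get_time_s())
manip.move_straight(W(101,-5.5,220),speed=20);manip.dwell(.3);st("at mark")
manip.gripper_to(46,30);st("46")
manip.gripper_to(39,30);st("39")
manip.gripper_to(25,40);st("closed")
```

```text
at mark pos 100.0 -6.0 219.4 F [-4.7 -3.5 -2.3] grip 85.4 2.5 ext (72.0, 0.0, 0.978) t 8.5083
46 pos 100.1 -5.6 220.3 F [-5.7  0.4  3.5] grip 46.2 4.2 ext (72.25, 0.0, 0.977) t 9.025
39 pos 100.1 -5.6 220.4 F [-4.6  0.1  3.9] grip 39.1 4.2 ext (72.25, 0.0, 0.977) t 9.3167
closed pos 100.2 -4.8 220.8 F [-4.7  4.3  7.7] grip 31.6 44.1 ext (72.25, 0.0, 0.976) t 9.5917
```

Run:
```python
from ext import *
manip.dwell(.4)
P,c=cam("scene"); a=cv2.resize(c[155:245,258:358,::-1],None,fx=6,fy=6,interpolation=2); cv2.imwrite("pics/s3.png",a)
print(ext(75),manip.get_gripper_width(),manip.get_gripper_force(),manip.get_wrist_force(),manip.get_time_s(),proj(P,jw(p,(39+p[4],91,36))))
```

```text
(72.5, 0.25, 0.976) 31.199111863178924 44.06441442668438 [-5.9410303  -3.31211319  8.84293721] 10.0917 [314.40331332 194.64004475]
```

View pics/s3.png

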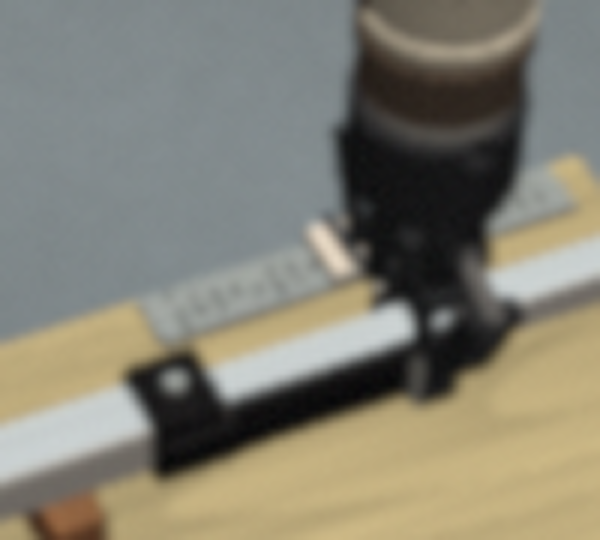

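The lever now lies flush against the tube, running (165,450)–(410,370), with both fingers pinching at (430,360). The marker's visible half at (330,250) hasn't moved. The leg reads 72.5 mm against a marker at about 73 mm, so I'm handing it in.

```bash
python3 -c "
from workcell import manip
print(manip.sign_off())"
```

```text
the job is handed in; nothing more can be done
None
```

I handed the job in with the leg held at about 72.5 mm (marker measured at about 73 mm), the lever closed, and lever and tube still pinched at about 44 N; `sign_off` gave no verdict.

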